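# Unlatch a bottle carrier from its dock and hold it level

### The arm

A 7-joint arm with a two-finger parallel gripper is mounted at the origin on a cart in front of the work surface, level with it; the furniture and walls round the work are solid. World frame = base frame: x ahead of the robot, y to its left, z up, the work surface at z = 0. Lengths are in m, angles in rad, forces in N, time in s.
With the tool pointing down it reaches from about 0.425 to 0.925 m from the base axis. Payload 6.8 kg.
Tool frame: the origin (TCP) lies on the centre line of the jaws, within the pads' length; the fingertips stand 14 mm ahead of it and the grasp point (between the pads) lies 5 mm behind it; z points along the fingers, y is the line along which they close (so a half turn about z gives the same grasp; the last joint's range is limited). The gripper opens to 85 mm and grips with 20 to 120 N. Pads are 22 mm wide; open, the fingers measure 114 mm over their backs; the gripper's body (76 mm by 85 mm) begins 54 mm behind the grasp point. The pads swing forward as they close: fully open they stand 13 mm farther back than shut.
Start: joints at [1.149, 0.477, 0.022, 1.555, -0.011, 1.109, -0.083], TCP at [0.208, -0.642, 0.212] pointing down, gripper open.
Joint ranges: [-2.96, 2.96], [-0.34, 2.1], [-1.41, 1.46], [0.24, 2.44], [-1.37, 4.51], [0.17, 1.92], [-2.96, 2.96]. Speed limits (rad/s): [2.39, 2.39, 3.14, 3.14, 3.14, 3.14, 3.14].

### API

Orientations are given as a unit quaternion [w, x, y, z].
In Python, from station import bot gives the robot as it stands. The module is installed in compiled form; this text tells all that it offers.
- The arm moves only by the tool drive_tool, never from a script. Its argument "commands" is a list of rows, each an object with "hand": the opening, from 0 (shut) to 1 (fully open); "translation": the shift along the world's x, y, z in mm, a list of three; "angular": the turn, a rotation vector about the world's x, y, z in rad, a list of three. In form: [{"hand": hand, "translation": [tx, ty, tz], "angular": [ax, ay, az]}, ...]. A call has 1 to 12 rows; each row is the pose to reach, as a shift and turn from the pose commanded when the call began; what a row does not reach only later rows make up. A row lasts 1/8 s, in which the tool goes at most 62.5 mm and 10.7 degrees, less where a joint would pass 70% of its speed; a pose out of reach is approached as far as the arm can. A call with a gripper value outside its range is refused whole. The fingers move at their own pace and stop on an object; "force" is the grip in N (left out, the last holds). Time passes only in rows, so rows that repeat a pose let the fingers close. It gives the time, the measured TCP pose, the force, the opening and the grip force at its end, in the units of the state.
- bot.get_obs(): the state, without advancing time (a new reading comes with each control period).
- bot.read_camera(name): name is "side" or "top" or "wrist"; returns the picture (384x512x3 uint8, red, green, blue); there is no depth.
- bot.camera_model(name): a dict with "fx", "fy", "cx", "cy" (pixels), "k1" (the pictures are not rectified: a ray, as slopes to the right and down, at radius r is drawn at 1 + k1 r^2 times it, then the intrinsics apply), "view" (4x4, takes a point from world to camera coordinates). Camera axes: x right, y up, looking along -z (the intrinsics and any distortion apply to the point x, -y, -z); pixel columns grow to the right and rows downward; lengths in m; the calibration is good to about 2 mm. A picture is of the moment at which its call begins: read the wrist's pose just before it. camera_model takes no time and is no camera call; for the wrist camera it gives the pose at the moment of the call.
- bot.hand_in(): hands the job in; it is judged then, once.
Trained networks look in the newest picture that a camera, given by its name, has taken for a name from the list of things; names that differ only in an ending like _2 or _b are one class to them, and where a whole thing is asked for, a point or a joint stands for the part that bears it (a point fixed in the world has none). Each returns a list of dicts, best first, with "score" (0 to 1); they miss things now and then, are a little off and sometimes report something else, mostly with a low value. They report only what shows in the picture. A call takes as long as a camera call.
- bot.find_in(camera, query): "position" ([column, row] in pixels, amid what is visible of it).
- bot.outline_of(camera, query): "pixels" (384x512 bool, what is visible of it) and "position" ([column, row] in pixels, amid what is visible of it).
The state is a dict: "t": time; "q": joint angles; "joint_vel": joint speeds; "joint_torque": joint torques, N m; "eef_pos": TCP position; "tool_rot": TCP orientation; "contact_force": force on the tool from outside, world axes, zero at the start; "torque": the same for the moment, N m; "gripper_width": opening from 0.0 (shut) to 1.0 (fully open); "grasp_force": force on a finger pad.
Only numpy, scipy, OpenCV 4.12 (cv2) and the standard library are available. Lean on these libraries where they do the work, as an engineer would, in place of code of your own. Each camera call takes 0.05 s, during which the arm holds its last target. There are 200 camera calls.

### The job

Push the latch of the docking plate to the left along its slide until it snaps fully into its released position. Then take the two-bottle carrier by its handle, lift it straight up out of the dock and finish while still holding it, motionless and level, about 10 cm above where it sat, with both bottles standing in their wells. Keep the carrier upright all the way and leave the glassware and other things around the dock where they are.

Things in the scene. Friction and masses are not known exactly. Their poses are not given: they have to be found in the camera images.
- dock: fixed aluminium docking plate, 190 x 210 mm, top 8 mm above the worktop, black stops (tops at 19.5 mm) round the carrier. Origin on the worktop under the seated carrier's centre; x to the dock's back, y left along the latch's slide, z up. Latch along the front edge at x -83 mm; in front of it, at x -126, y 15, a spring housing 22 mm wide, 26 mm high. Yaw within 0.4 rad.
- latch (a joint): travel of the steel slide latch along the dock's +y (left seen from the front), m: 0 locked, 0.030 released, at its end stop. A spring detent resists with up to about 5 N at first, falling to 0 at 0.015, and returns it if let go early (near the middle it may stay), then snaps it on to 0.030, where it stays. At 0 its tongue blocks the lug on the carrier's foot; above 0.022 the lug is free.
- latch_tab (a point): centre of the top of the black thumb tab on the latch (moves with it): 22 mm along the dock's x, 12 mm along y; its top is 71 mm above the worktop, its foot 22 mm, on top of the steel latch, which is 60 mm long in y and 30 mm wide. Same axes as the dock. Push its right (-y) face to +y.
- carrier: loose white carrier: 70 x 190 x 28 mm block, two wells (47 mm wide, 20 mm deep) 65 mm either side of the middle, black bar handle on two steel posts; 128 mm tall, about 0.57 kg with bottles (each bottle's weight varies by a quarter). Origin in the centre of its underside, 8 mm above the worktop when seated; axes as the dock's. About 2 mm of play between the stops.
- carrier_handle (a point): centre of the handle bar: 14 mm thick along the carrier's x, 64 mm long along y, 22 mm high; 117 mm above the carrier's underside (125 mm above the worktop when seated), over the carrier's middle. Grip it across the 14 mm, at the middle, firmly (50 N is fine).
- well_right (a point): centre of the floor of the carrier's right (-y) well, 8 mm above the carrier's underside; moves with the carrier
- well_left (a point): centre of the floor of the carrier's left (+y) well, likewise
- bottle_right: loose capped laboratory bottle, 44 mm across, 80 mm tall, origin in the centre of its underside, standing in the right (-y) well of the carrier; its top is 88 mm above the carrier's underside
- bottle_left: the same kind of bottle in the left (+y) well
- vial_a: bystander: small capped vial, 12 mm across, 33 mm tall, standing about 150 mm left of the dock's origin; origin in the centre of its underside
- vial_b: bystander: the same kind of vial, standing about 170 mm left of the dock's origin; origin in the centre of its underside
- tube: bystander: capped tube lying right of the dock, 22 mm across, 116 mm long along its y; origin in the centre of its underside
- flask: bystander: conical flask, 69 mm across, 101 mm tall, behind the dock to the right; origin in the centre of its underside
- box: bystander: small carton 51 x 101 x 35 mm behind the dock; origin in the centre of its underside

How it is judged:
By the outcome, as a careful person would: the job done as asked, in the order asked, and still so for the second after the job is handed in, while the arm keeps its last pose, push and grip.
It also fails if it takes over 51 s, if anything falls off the work surface, if the arm or the gripper's body presses on something with over 40 N, if the wrist force passes 120 N, or if a joint passes its speed limit or range.

## Working session

There is one attempt and no reset: what is moved stays moved. The work goes in short steps, Python scripts to look and compute and a tool call to move; the robot and the scene stay as the last step left them, time stands still between calls to the robot, and variables do not carry over. Pictures are saved under pics/ and viewed, at most 10 in all, crops included, and the job is handed in when it is done.

Besides the shell and the picture viewer there is one more tool, called after "Request:" by a JSON object that holds its "method" and its "body". drive_tool: Moves the arm, as the interface text tells. Its arguments: {"type":"object","properties":{"commands":{"type":"array","items":{"type":"object","properties":{"hand":{"type":"number"},"translation":{"type":"array","items":{"type":"number"}},"angular":{"type":"array","items":{"type":"number"}}}}},"force":{"type":"number"}},"required":["commands"]}

```bash
mkdir -p pics; cat > h.py <<'E'
import numpy as np, cv2
from station import bot
def ray(cam,px,m=None):
    m=m or bot.camera_model(cam)
    d=np.array([(px[0]-m['cx'])/m['fx'],(px[1]-m['cy'])/m['fy']]); u=d.copy()
    for _ in range(20): u=d/(1+m['k1']*(u@u))
    V=np.array(m['view']); R=V[:3,:3]
    return -R.T@V[:3,3], R.T@np.array([u[0],-u[1],-1.])
def atz(cam,px,z,m=None):
    o,d=ray(cam,px,m); return o+d*(z-o[2])/d[2]
def proj(cam,p,m=None):
    m=m or bot.camera_model(cam); V=np.array(m['view']); c=V[:3,:3]@np.array(p)+V[:3,3]
    u=np.array([c[0],-c[1]])/-c[2]; u=u*(1+m['k1']*(u@u))
    return np.array([m['fx']*u[0]+m['cx'],m['fy']*u[1]+m['cy']])
E
python3 - <<'E'
from h import *
np.set_printoptions(precision=4,suppress=True)
o=bot.get_obs(); print(o)
ims=[]
for c in ['top','side']:
    im=bot.read_camera(c); cv2.imwrite(f'pics/{c}0.png',im[:,:,::-1])
    oo,d=ray(c,(256,192)); print(c,oo,d)
    for n,z in [('latch_tab',.071),('carrier_handle',.136),('well_right',.016),('dock',.008),('bottle_right',.09),('bottle_left',.09),('vial_a',.02),('tube',.011),('flask',.05),('box',.035)]:
        for r in bot.find_in(c,n)[:3]: print(n,r['score'],np.round(r['position'],1),atz(c,r['position'],z))
E
```

```text
{'t': 0.0, 'q': array([ 1.1489,  0.4778,  0.0223,  1.5564, -0.0115,  1.1093, -0.0831]), 'joint_vel': array([-0.0003,  0.0003,  0.0023, -0.0016, -0.0002,  0.0003,  0.0006]), 'joint_torque': array([  0.0001, -59.6452,   1.6078, -28.1195,   0.0124,   0.0094,
         0.    ]), 'eef_pos': array([ 0.2082, -0.6415,  0.2112]), 'tool_rot': array([-0.0009,  0.9877,  0.1563, -0.0002]), 'contact_force': array([-0.1563,  0.2949, -0.0082]), 'torque': array([-0.0088,  0.0305,  0.0249]), 'grasp_force': 0.0, 'gripper_width': 0.9986547841917389}
top [0.5385 0.006  1.0971] [ 0.0789  0.0083 -0.9969]
latch_tab 0.89 [256.8 250.1] [0.4876 0.0112 0.071 ]
carrier_handle 0.55 [256.9 217.5] [0.56   0.0115 0.136 ]
well_right 0.94 [255.2 220.6] [0.5552 0.0161 0.016 ]
well_right 0.71 [261.  252.9] [0.4784 0.0013 0.016 ]
well_right 0.53 [283.2 219.3] [ 0.5591 -0.051   0.016 ]
dock 0.6 [262.2 248.9] [ 0.4875 -0.0015  0.008 ]
bottle_right 0.7 [282.9 215.6] [ 0.5659 -0.0464  0.09  ]
bottle_left 0.6 [231.9 217.7] [0.5599 0.0677 0.09  ]
bottle_left 0.34 [281.7 215. ] [ 0.5672 -0.0437  0.09  ]
vial_a 0.53 [254.1 215.5]
[... 356 characters left out ...]
 [0.5391 0.3318 0.136 ]
carrier_handle 0.6 [289.7 229.3] [0.5396 0.1963 0.136 ]
carrier_handle 0.36 [227.3 236.7] [0.6345 0.2288 0.136 ]
well_right 0.75 [292.  223.4] [ 0.5391 -0.0091  0.016 ]
well_right 0.6 [228.  194.4] [ 0.6919 -0.1154  0.016 ]
dock 0.88 [317.8 240.7] [0.4847 0.0367 0.008 ]
bottle_right 0.69 [285.8 195.2] [0.5544 0.0041 0.09  ]
bottle_left 0.7 [276.9 228.4] [0.5635 0.1262 0.09  ]
bottle_left 0.45 [290.6 225.9] [0.5398 0.1152 0.09  ]
vial_a 0.68 [258.  266.5] [0.5939 0.1492 0.02  ]
vial_a 0.64 [285.7 283.5] [0.5414 0.191  0.02  ]
tube 0.5 [292.7 222. ] [ 0.538  -0.0226  0.011 ]
flask 0.62 [230.4 196.5] [ 0.6748 -0.0469  0.05  ]
box 0.75 [225.9 236.8] [0.6632 0.084  0.035 ]
```

View pics/top0.png

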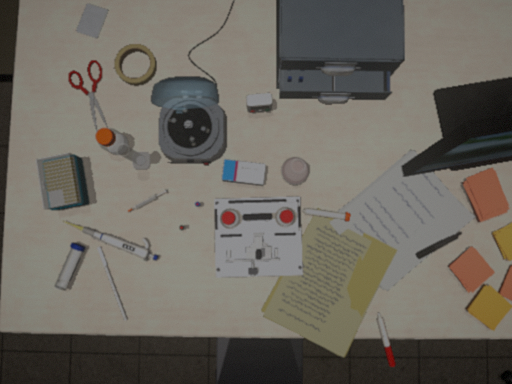

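View pics/side0.png

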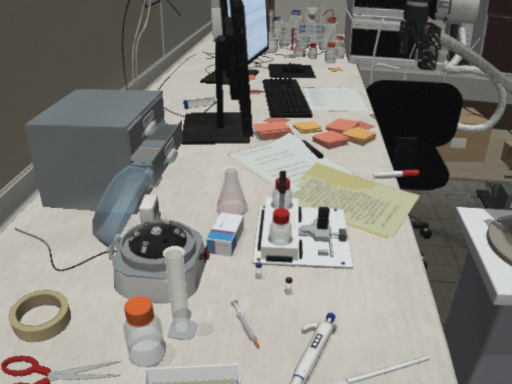

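The top view shows the plate at columns 215–302, rows 197–277. The red caps are at (229,218) and (287,216), the handle at (257,217) and the tab near (259,254). The side view agrees, with the two vials at about (258,268) and (289,285). I'll move over the dock along an arc to get a wrist view.

Request:
{"method": "drive_tool", "body": {"commands": [{"hand":0,"translation":[40,45,25],"angular":[0,0,0.1]},{"hand":0,"translation":[75,80,50],"angular":[0,0,0.2]},{"hand":0,"translation":[110,118,75],"angular":[0,0,0.32]},{"hand":0,"translation":[145,155,100],"angular":[0,0,0.44]},{"hand":0,"translation":[180,195,119],"angular":[0,0,0.56]},{"hand":0,"translation":[210,240,119],"angular":[0,0,0.68]},{"hand":0,"translation":[225,295,119],"angular":[0,0,0.8]},{"hand":0,"translation":[235,355,119],"angular":[0,0,0.92]},{"hand":0,"translation":[245,415,119],"angular":[0,0,1.04]},{"hand":0,"translation":[250,475,119],"angular":[0,0,1.15]},{"hand":0,"translation":[255,535,119],"angular":[0,0,1.25]},{"hand":0,"translation":[260,590,119],"angular":[0,0,1.257]}]}}

```text
t: 2.6
eef_pos: [0.4682, -0.0499, 0.3316]
tool_rot: [0.0, 0.707, 0.708, 0.0]
contact_force: [0.1, -0.6, 0.5]
gripper_width: -0.0
grasp_force: 0.0
```

Request:
{"method": "drive_tool", "body": {"commands": [{"hand":0,"translation":[0,50,0],"angular":[0,0,0]},{"hand":0,"translation":[0,50,0],"angular":[0,0,0]},{"hand":0,"translation":[0,50,0],"angular":[0,0,0]},{"hand":0,"translation":[0,50,0],"angular":[0,0,0]}]}}

```text
t: 3.1
eef_pos: [0.4684, -0.0037, 0.3311]
tool_rot: [0.0, 0.708, 0.706, -0.0]
contact_force: [-0.6, -0.8, -0.6]
gripper_width: -0.0
grasp_force: 0.0
```

```bash
python3 - <<'E'
from h import *
np.set_printoptions(precision=4,suppress=True)
o=bot.get_obs(); print(o['t'],o['q'],o['eef_pos'],o['tool_rot'])
c='wrist'; im=bot.read_camera(c); cv2.imwrite('pics/w1.png',im[:,:,::-1])
m=bot.camera_model(c);oo,d=ray(c,(256,192)); print(c,oo,d)
for n,z in [('latch_tab',.071),('carrier_handle',.136),('bottle_right',.096),('dock',.008)]:
    for r in bot.find_in(c,n)[:3]: print(n,r['score'],np.round(r['position'],1),atz(c,r['position'],z))
E
```

```text
3.1 [ 0.4439  0.0701 -0.5925  1.8339  0.0415  1.25   -0.1633] [ 0.4684 -0.0037  0.3311] [ 0.      0.7081  0.7061 -0.0002]
wrist [0.4687 0.0713 0.4932] [-0.0088 -0.2849 -0.9586]
latch_tab 0.63 [265.2 146.2] [0.4783 0.0144 0.071 ]
latch_tab 0.32 [313.5 143.5] [0.5474 0.0183 0.071 ]
carrier_handle 0.66 [314.8 141.7] [0.5367 0.0289 0.136 ]
bottle_right 0.77 [321.2 187. ] [ 0.5567 -0.0388  0.096 ]
bottle_right 0.37 [268.  139.2] [0.4814 0.0276 0.096 ]
dock 0.86 [265.6 137.7] [0.4803 0.0204 0.008 ]
dock 0.46 [317.4 147.6] [0.566  0.0045 0.008 ]
```

View pics/w1.png

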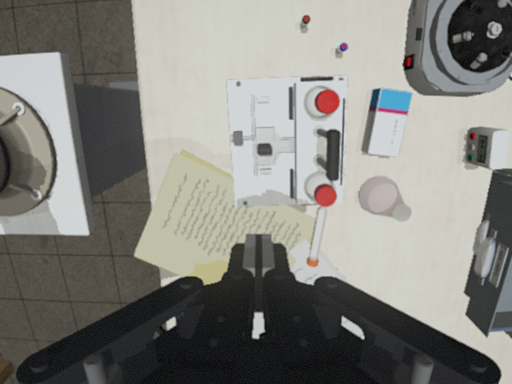

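The wrist view shows the caps at (327,101) and (325,196), the handle bar from (333,130) to (333,180), and the tab near (264,150). The spring housing is near (238,138). Next I'll fit the dock pose and check it with an overlay.

```bash
cat > fit.py <<'E'
from h import *
np.set_printoptions(precision=4,suppress=True)
def caps(c,im,m,z):
    h=cv2.cvtColor(im,cv2.COLOR_RGB2HSV); k=(((h[...,0]<8)|(h[...,0]>172))&(h[...,1]>150)&(h[...,2]>90)).astype(np.uint8)
    n,l,s,ce=cv2.connectedComponentsWithStats(k)
    return [(s[i,4],ce[i],atz(c,ce[i],z,m)) for i in range(1,n) if s[i,4]>60]
def overlay(im,c,m,org,yaw,tab_y,name,box,dz=0):
    R=np.array([[np.cos(yaw),-np.sin(yaw)],[np.sin(yaw),np.cos(yaw)]])
    f=4; im=cv2.resize(im[box[1]:box[3],box[0]:box[2],::-1],None,fx=f,fy=f,interpolation=cv2.INTER_CUBIC)
    def rect(x,y,sx,sy,z,col):
        P=[proj(c,[*(np.array(org)+R@np.array([x+a*sx/2,y+b*sy/2])),z],m) for a,b in((-1,-1),(1,-1),(1,1),(-1,1))]
        cv2.polylines(im,[np.int32([((p[0]+.5-box[0])*f,(p[1]+.5-box[1])*f) for p in P])],True,col,1)
    rect(0,0,.014,.064,.136+dz,(0,255,0)); rect(0,0,.07,.19,.036+dz,(0,255,0))
    for s in(-1,1): rect(0,s*.065,.03,.03,.096+dz,(255,255,0))
    rect(-.083,tab_y,.022,.012,.071,(255,0,255)); rect(-.083,tab_y,.022,.012,.022,(0,128,255)); rect(-.126,.015,.022,.022,.026,(255,0,0))
    cv2.imwrite(name,im)
E
python3 - <<'E'
from fit import *
c='wrist'; im=bot.read_camera(c); m=bot.camera_model(c)
cs=caps(c,im,m,.096)
for x in cs: print(*x)
for n,z in [('carrier_handle',.136),('latch_tab',.071)]:
    for r in bot.outline_of(c,n)[:2]:
        ys,xs=np.nonzero(r['pixels']); print(n,r['score'],len(xs),xs.min(),xs.max(),ys.min(),ys.max(),r['position'])
mt=bot.camera_model('top'); 
it=bot.read_camera('top')
for x in caps('top',it,mt,.096): 
    if .45<x[2][0]<.65: print('top',*x)
big=sorted([x for x in cs if abs(x[2][0]-.56)<.05 and abs(x[2][1])<.12],key=lambda x:-x[0])[:2]
a,b=sorted([x[2][:2] for x in big],key=lambda p:p[1])
d=b-a; yaw=np.arctan2(-d[0],d[1]); org=(a+b)/2; print(np.linalg.norm(d),org,yaw)
overlay(im,c,m,org,yaw,0,'pics/o1.png',(210,60,370,220))
E
```

```text
397 [327.1662 102.1486] [0.558  0.0762 0.096 ]
283 [325.417  196.6996] [ 0.5637 -0.0526  0.096 ]
carrier_handle 0.76 4163 282 343 81 205 [314.7, 141.3]
carrier_handle 0.31 978 253 290 128 165 [268.7, 145.5]
latch_tab 0.58 1006 253 290 128 165 [265.2, 146.0]
top 120 [286.3   215.775] [ 0.5655 -0.0537  0.096 ]
top 123 [227.8943 217.4797] [0.5601 0.0762 0.096 ]
0.12899288022734212 [0.5608 0.0118] 0.04451657615741579
```

View pics/o1.png

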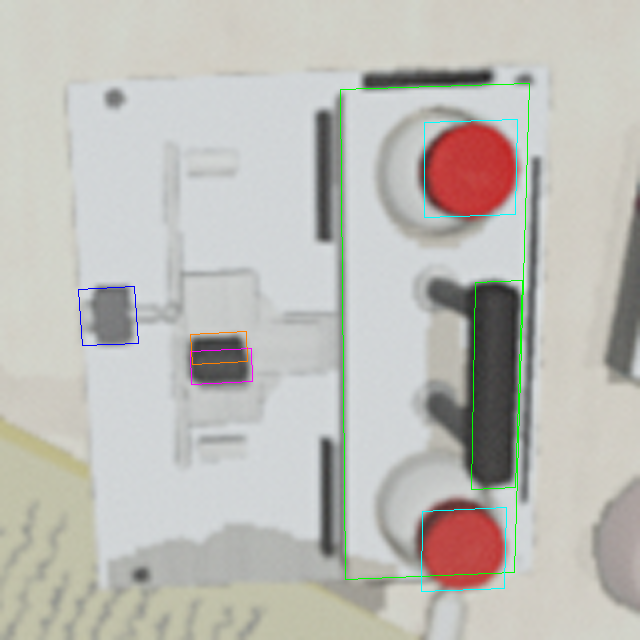

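The overlay matches: origin (0.561, 0.012), yaw 0.045, latch at 0. I'll descend to the right of the tab.

Request:
{"method": "drive_tool", "body": {"commands": [{"hand":0,"translation":[12,-27,0],"angular":[0,0,0.047]},{"hand":0,"translation":[12,-27,-50],"angular":[0,0,0.047]},{"hand":0,"translation":[12,-27,-100],"angular":[0,0,0.047]},{"hand":0,"translation":[12,-27,-150],"angular":[0,0,0.047]},{"hand":0,"translation":[12,-27,-200],"angular":[0,0,0.047]},{"hand":0,"translation":[12,-27,-225],"angular":[0,0,0.047]},{"hand":0,"translation":[12,-27,-250],"angular":[0,0,0.047]},{"hand":0,"translation":[12,-27,-265],"angular":[0,0,0.047]},{"hand":0,"translation":[12,-27,-275],"angular":[0,0,0.047]},{"hand":0,"translation":[12,-27,-275],"angular":[0,0,0.047]},{"hand":0,"translation":[12,-27,-275],"angular":[0,0,0.047]}]}}

```text
t: 4.92
eef_pos: [0.481, -0.029, 0.0569]
tool_rot: [0.0, 0.69, 0.723, 0.0]
contact_force: [0.2, 0.4, 0.8]
gripper_width: 0.001
grasp_force: 0.0
```

```bash
python3 - <<'E'
from fit import *
o=bot.get_obs(); print(o['t'],o['eef_pos'],o['tool_rot'],o['contact_force'])
im=bot.read_camera('wrist'); cv2.imwrite('pics/w2.png',im[:,:,::-1])
E
```

```text
4.925 [ 0.481  -0.029   0.0569] [0.0005 0.6903 0.7235 0.0004] [0.222  0.4055 0.8431]
```

View pics/w2.png

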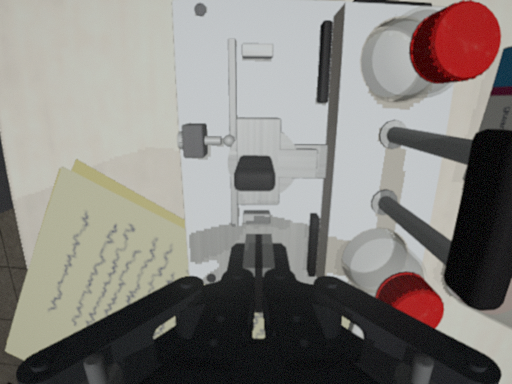

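The fingers at (258,237) are lined up with the tab at (255,173) and clear of everything. Now I'll push left along the slide.

Request:
{"method": "drive_tool", "body": {"commands": [{"hand":0,"translation":[-0.5,10,0],"angular":[0,0,0]},{"hand":0,"translation":[-0.8,17,0],"angular":[0,0,0]},{"hand":0,"translation":[-1,22,0],"angular":[0,0,0]},{"hand":0,"translation":[-1.2,26,0],"angular":[0,0,0]},{"hand":0,"translation":[-1.4,30,0],"angular":[0,0,0]},{"hand":0,"translation":[-1.5,34,0],"angular":[0,0,0]},{"hand":0,"translation":[-1.7,38,0],"angular":[0,0,0]},{"hand":0,"translation":[-1.9,42,0],"angular":[0,0,0]},{"hand":0,"translation":[-2,45,0],"angular":[0,0,0]},{"hand":0,"translation":[-2.1,47,0],"angular":[0,0,0]},{"hand":0,"translation":[-2.1,47,0],"angular":[0,0,0]}]}}

```text
t: 6.35
eef_pos: [0.4783, 0.0181, 0.0562]
tool_rot: [-0.0, 0.69, 0.724, 0.0]
contact_force: [-0.3, -1.0, -0.3]
gripper_width: -0.003
grasp_force: 0.0
```

```bash
python3 - <<'E'
from fit import *
o=bot.get_obs(); print(o['t'],o['eef_pos'],o['contact_force'])
im=bot.read_camera('wrist'); cv2.imwrite('pics/w3.png',im[:,:,::-1])
E
```

```text
6.35 [0.4783 0.0181 0.0562] [-0.3181 -1.0481 -0.2833]
```

View pics/w3.png

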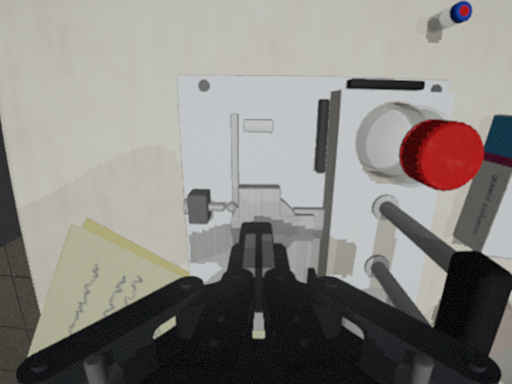

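The tab merges with the fingers in this view, so I'll check the latch position by projecting the latch's far edge and the tab top.

```bash
python3 - <<'E'
from fit import *
m=bot.camera_model('wrist'); org=np.array([.5608,.0118]); yaw=.0445
R=np.array([[np.cos(yaw),-np.sin(yaw)],[np.sin(yaw),np.cos(yaw)]])
P=lambda x,y,z: proj('wrist',[*(org+R@[x,y]),z],m)
for l in (0,.015,.03): print(l,'latch far edge',P(-.083,l+.03,.022),'tab top',P(-.083,l,.071),'tab +face',P(-.083,l+.006,.071))
print('housing',P(-.126,.015,.026))
im=cv2.imread('pics/w3.png')[160:300,170:350]; cv2.imwrite('pics/w3c.png',cv2.resize(cv2.convertScaleAbs(im,alpha=1.5,beta=30),None,fx=4,fy=4,interpolation=cv2.INTER_CUBIC))
E
```

```text
0 latch far edge [257.0458 186.8088] tab top [256.546  261.3064] tab +face [256.5638 251.8027]
0.015 latch far edge [257.0975 165.4763] tab top [256.5918 237.1129] tab +face [256.6113 227.0248]
0.03 latch far edge [257.1523 143.2513] tab top [256.642  211.4412] tab +face [256.6633 200.7465]
housing [195.1991 208.925 ]
```

View pics/w3c.png

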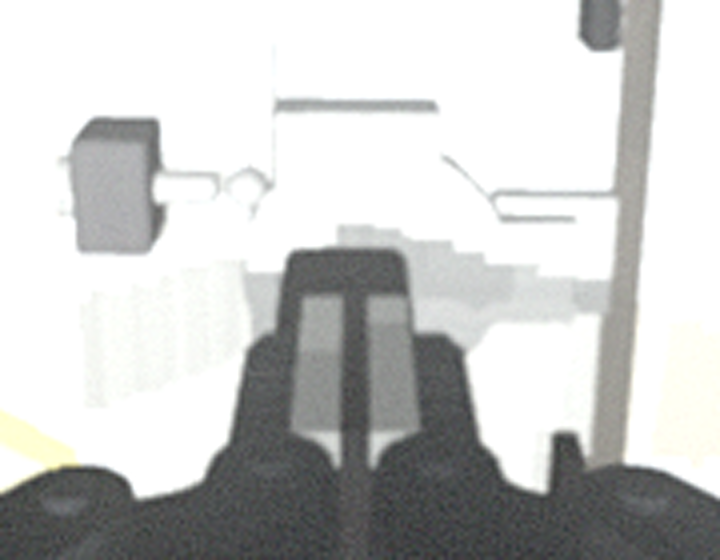

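```bash
python3 - <<'E'
from fit import *
o=bot.get_obs(); e=o['eef_pos']; print(e,o['contact_force'],o['gripper_width'],o['q'])
m=bot.camera_model('wrist'); org=np.array([.5608,.0118]); yaw=.0445
R=np.array([[np.cos(yaw),-np.sin(yaw)],[np.sin(yaw),np.cos(yaw)]])
P=lambda x,y,z,s=np.zeros(3): proj('wrist',np.array([*(org+R@[x,y]),z])+s,m)
print('cam',ray('wrist',(256,192))[0])
for dz in (0,-.014): print('tool',dz,proj('wrist',e+[0,0,dz],m), proj('wrist',e+[0,.011,dz],m), proj('wrist',e+[0,-.011,dz],m))
s=e-np.array([.481,-.029,.0569])
print('w2 pred tab top/foot',P(-.083,0,.071,s),P(-.083,0,.022,s),'latch edge',P(-.083,.03,.022,s),'housing',P(-.126,.015,.026,s), 'cap L',P(0,.065,.096,s))
print('w3 cap L',P(0,.065,.096),'foot',P(-.083,.006,.022))
E
```

```text
[0.4783 0.0179 0.0562] [-0.1602 -0.0013 -0.4784] 0.002836398261771254 [ 0.254   0.4308 -0.5064  2.1177  0.3328  0.669  -0.4306]
cam [0.4749 0.0926 0.2183]
tool 0 [258.0608 234.4101] [258.9514 217.3821] [257.2038 250.7801]
tool -0.014 [258.0845 225.2815] [258.912  209.2983] [257.2857 240.6998]
w2 pred tab top/foot [255.4435 180.138 ] [256.1393 162.3525] latch edge [256.2121 116.9202] housing [190.3133 140.7467] cap L [464.8187  37.883 ]
w3 cap L [449.3334 155.3997] foot [256.9691 219.1118]
```

The latch is still at 0: its far edge is at row 186, as predicted for locked, and there was no contact force. So the fingertips passed over the tab and sit higher than nominal. I'll back off, go 18 mm lower and watch the force.

Request:
{"method": "drive_tool", "body": {"commands": [{"hand":0,"translation":[1,-25,0],"angular":[0,0,0]},{"hand":0,"translation":[2.2,-50,0],"angular":[0,0,0]},{"hand":0,"translation":[2.2,-50,-6],"angular":[0,0,0]},{"hand":0,"translation":[2.2,-50,-12],"angular":[0,0,0]},{"hand":0,"translation":[2.2,-50,-18],"angular":[0,0,0]},{"hand":0,"translation":[2.2,-50,-18],"angular":[0,0,0]},{"hand":0,"translation":[2.2,-50,-18],"angular":[0,0,0]}]}}

```text
t: 7.28
eef_pos: [0.4805, -0.0316, 0.0382]
tool_rot: [-0.0, 0.69, 0.724, 0.0]
contact_force: [-0.6, 0.7, 0.8]
gripper_width: 0.001
grasp_force: 0.0
```

```bash
python3 - <<'E'
from fit import *
o=bot.get_obs(); print(o['t'],o['eef_pos'],o['contact_force'])
im=bot.read_camera('wrist'); s=bot.read_camera('side')
a=cv2.resize(im[100:300,150:350,::-1],None,fx=2,fy=2); b=cv2.resize(s[190:280,260:360,::-1],(400,360),interpolation=cv2.INTER_CUBIC)
b=cv2.copyMakeBorder(b,0,40,0,0,cv2.BORDER_CONSTANT); cv2.imwrite('pics/w4.png',np.hstack([a,b]))
E
```

```text
7.275 [ 0.4805 -0.0316  0.0382] [-0.6477  0.6942  0.7579]
```

View pics/w4.png

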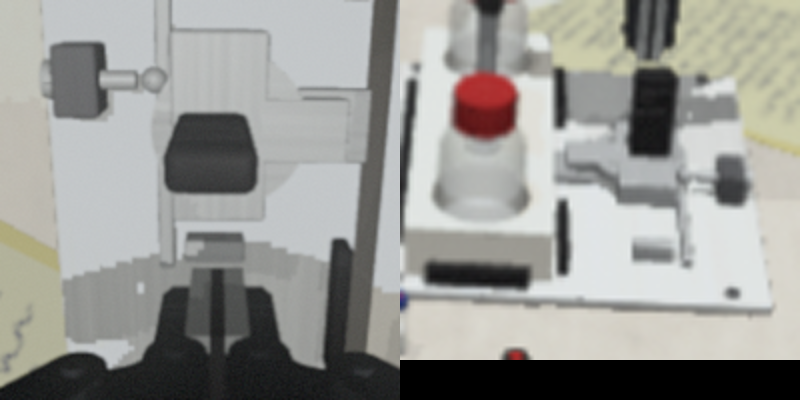

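The side crop shows the finger ends near full-picture pixel (324,204), above and behind the tab top at about row 207. I'll work out their height from that.

```bash
python3 - <<'E'
from fit import *
for y in(-.0206,-.0316,-.0426):
  for z in(.024,.04,.055): print(y,z,proj('side',[.4805,y,z]))
print('tab top',proj('side',[.478,.008,.071]),'foot',proj('side',[.478,.014,.022]))
for px in ((258,232),):
    o,d=ray('wrist',px)
    for y in(-.0206,-.0316,-.0426): print('wrist ray at y',y,o+d*(y-o[1])/d[1])
E
```

```text
-0.0206 0.024 [320.2952 219.0347]
-0.0206 0.04 [320.8878 212.529 ]
-0.0206 0.055 [321.4477 206.3313]
-0.0316 0.024 [320.2488 216.2867]
-0.0316 0.04 [320.8333 209.8207]
-0.0316 0.055 [321.3855 203.6625]
-0.0426 0.024 [320.2025 213.5904]
-0.0426 0.04 [320.7791 207.1641]
-0.0426 0.055 [321.3236 201.045 ]
tab top [323.4874 206.7657] foot [321.5899 228.9296]
wrist ray at y -0.0206 [ 0.4801 -0.0206  0.0597]
wrist ray at y -0.0316 [ 0.4806 -0.0316  0.0353]
wrist ray at y -0.0426 [ 0.4811 -0.0426  0.0109]
```

The tips sit at about z 0.05, which is below the tab top at 0.071. I'll push again in two stages.

Request:
{"method": "drive_tool", "body": {"commands": [{"hand":0,"translation":[-0.5,10,0],"angular":[0,0,0]},{"hand":0,"translation":[-0.8,18,0],"angular":[0,0,0]},{"hand":0,"translation":[-1,23,0],"angular":[0,0,0]},{"hand":0,"translation":[-1.2,27,0],"angular":[0,0,0]},{"hand":0,"translation":[-1.4,30,0],"angular":[0,0,0]}]}}

```text
t: 8.0
eef_pos: [0.4793, -0.003, 0.0383]
tool_rot: [0.001, 0.691, 0.723, -0.0]
contact_force: [-0.1, -3.8, 2.4]
gripper_width: 0.001
grasp_force: 2.1
```

Request:
{"method": "drive_tool", "body": {"commands": [{"hand":0,"translation":[-0.1,2,0],"angular":[0,0,0]}]}}

```text
t: 8.12
eef_pos: [0.4792, -0.0003, 0.0383]
tool_rot: [0.0, 0.69, 0.723, 0.0]
contact_force: [0.7, -3.1, 1.2]
gripper_width: -0.002
grasp_force: 1.7
```

```bash
python3 - <<'E'
from fit import *
o=bot.get_obs(); print(o['t'],o['eef_pos'],o['contact_force'])
for c in ('side','wrist'):
    bot.read_camera(c)
    r=bot.outline_of(c,'latch_tab')[:1]
    for r in r: ys,xs=np.nonzero(r['pixels']); print(c,r['score'],r['position'],xs.min(),xs.max(),ys.min(),ys.max())
E
```

```text
8.125 [ 0.4792 -0.0003  0.0383] [ 0.6594 -3.0846  1.2081]
side 0.88 [324.7, 229.9] 301 331 209 243
wrist 0.85 [266.1, 197.4] 227 322 150 242
```

Contact is made, with about 3–4 N from the spring. I'll continue to the end stop.

Request:
{"method": "drive_tool", "body": {"commands": [{"hand":0,"translation":[-0.2,4,0],"angular":[0,0,0]},{"hand":0,"translation":[-0.4,8,0],"angular":[0,0,0]},{"hand":0,"translation":[-0.5,12,0],"angular":[0,0,0]},{"hand":0,"translation":[-0.7,15,0],"angular":[0,0,0]},{"hand":0,"translation":[-0.8,18,0],"angular":[0,0,0]},{"hand":0,"translation":[-0.8,19.5,0],"angular":[0,0,0]},{"hand":0,"translation":[-0.8,19.5,0],"angular":[0,0,0]}]}}

```text
t: 9.2
eef_pos: [0.4781, 0.0196, 0.0382]
tool_rot: [-0.0, 0.69, 0.724, -0.0]
contact_force: [-0.9, -0.3, -0.1]
gripper_width: 0.003
grasp_force: 0.0
```

```bash
cat > chk.py <<'E'
from fit import *
o=bot.get_obs(); print(o['t'],o['eef_pos'],o['contact_force'])
m=bot.camera_model('wrist'); org=np.array([.5608,.0118]); yaw=.0445
R=np.array([[np.cos(yaw),-np.sin(yaw)],[np.sin(yaw),np.cos(yaw)]])
P=lambda c,x,y,z: proj(c,[*(org+R@[x,y]),z])
for c in ('wrist','side'):
    im=bot.read_camera(c); cv2.imwrite(f'pics/chk_{c}.png',im[:,:,::-1])
    for l in(0,.03): print(c,l,'latch far',P(c,-.083,.03+l,.022),'tab top',P(c,-.083,l,.071))
    r=(bot.outline_of(c,'latch_tab') or [None])[0]
    if r: ys,xs=np.nonzero(r['pixels']); print(c,r['score'],r['position'],xs.min(),xs.max(),ys.min(),ys.max())
E
python3 chk.py
```

```text
9.2 [0.4781 0.0196 0.0382] [-0.8717 -0.3417 -0.0588]
wrist 0 latch far [256.9766 196.6722] tab top [256.4089 281.8322]
wrist 0.03 latch far [257.0864 149.4528] tab top [256.5007 227.5328]
wrist 0.98 [264.5, 195.5] 227 322 148 240
side 0 latch far [322.4433 235.5836] tab top [323.5472 206.7967]
side 0.03 latch far [323.3077 244.2665] tab top [324.4711 214.6691]
side 0.56 [322.0, 236.6] 303 331 215 248
```

The latch is at 0.030: its far edge is at row 148 (149 predicted) and the side view's tab top is at row 215 (214.7 predicted). Next I'll retreat, rise, open and go above the handle.

Request:
{"method": "drive_tool", "body": {"commands": [{"hand":0,"translation":[0.5,-10,0],"angular":[0,0,0]},{"hand":0,"translation":[0.5,-10,40],"angular":[0,0,0]},{"hand":0,"translation":[0.5,-10,90],"angular":[0,0,0]},{"hand":0.5,"translation":[0.5,-10,145],"angular":[0,0,0]},{"hand":0.8,"translation":[0.5,-10,200],"angular":[0,0,0]},{"hand":0.8,"translation":[40,-8,200],"angular":[0,0,0]},{"hand":0.8,"translation":[83,-8,200],"angular":[0,0,0]},{"hand":0.8,"translation":[83,-8,200],"angular":[0,0,0]},{"hand":0.8,"translation":[83,-8,200],"angular":[0,0,0]}]}}

```text
t: 10.52
eef_pos: [0.5602, 0.011, 0.2376]
tool_rot: [-0.001, 0.69, 0.723, -0.001]
contact_force: [-0.2, 1.0, -0.5]
gripper_width: 0.798
grasp_force: 0.0
```

```bash
python3 - <<'E'
from fit import *
o=bot.get_obs(); e=o['eef_pos'];print(o['t'],e,o['tool_rot'],o['gripper_width'])
w=bot.read_camera('wrist'); m=bot.camera_model('wrist'); s=bot.read_camera('side')
org=np.array([.5608,.0118]); yaw=.0445
R=np.array([[np.cos(yaw),-np.sin(yaw)],[np.sin(yaw),np.cos(yaw)]])
P=lambda c,x,y,z: proj(c,[*(org+R@[x,y]),z])
for x in caps('wrist',w,m,.096): print(*x)
print('latch far edge pred .03',P('wrist',-.083,.06,.022),'handle',P('wrist',0,0,.136),'tool',proj('wrist',e),proj('wrist',[e[0],e[1],.136]))
for z in(e[2]-.014,e[2],e[2]+.014,e[2]+.028): print(z,proj('side',[e[0],e[1],z]))
b=cv2.resize(s[100:260,240:360,::-1],(450,600),interpolation=cv2.INTER_CUBIC)
a=cv2.resize(w[:,120:400,::-1],(350,480)); a=cv2.copyMakeBorder(a,0,120,0,0,cv2.BORDER_CONSTANT)
cv2.imwrite('pics/g1.png',np.hstack([a,b]))
E
```

```text
10.525 [0.5602 0.011  0.2376] [-0.0006  0.6904  0.7234 -0.0006] 0.7979123899801885
621 [260.6828 115.1965] [0.5592 0.0759 0.096 ]
395 [259.8076 233.6253] [ 0.5647 -0.0532  0.096 ]
latch far edge pred .03 [192.9602 116.6045] handle [259.1381 187.5439] tool [258.3506 234.3953] [258.4712 188.3404]
0.22363715081427848 [285.2128 133.7306]
0.2376371508142785 [285.4857 126.6334]
0.2516371508142785 [285.7598 119.4406]
0.2656371508142785 [286.0348 112.1525]
```

View pics/g1.png

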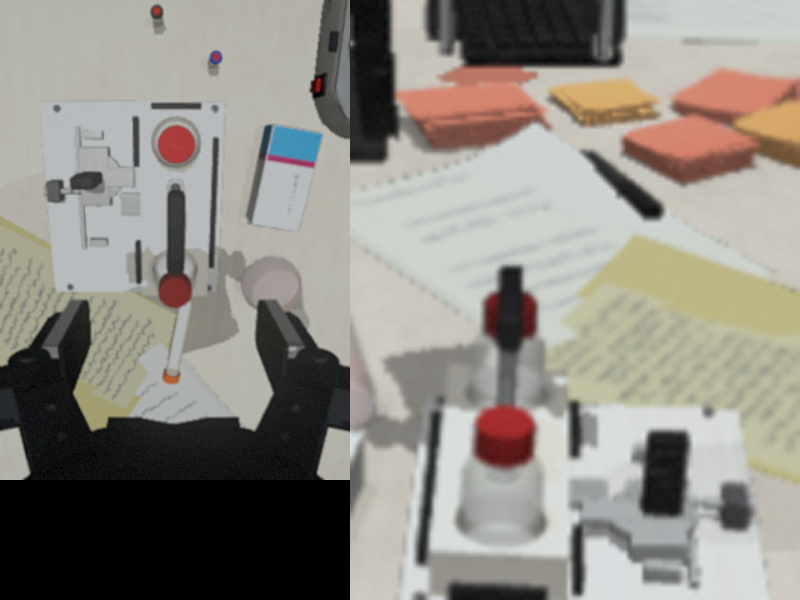

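The latch stays released, and the open fingers straddle the handle line: pads at side-crop x of about 440 and 605, tips about 20 mm above the TCP. I'll descend, keeping that tip offset in mind, before closing.

Request:
{"method": "drive_tool", "body": {"commands": [{"hand":0.8,"translation":[1.5,1,-40],"angular":[0,0,0]},{"hand":0.8,"translation":[1.5,1,-80],"angular":[0,0,0]},{"hand":0.8,"translation":[1.5,1,-110],"angular":[0,0,0]},{"hand":0.8,"translation":[1.5,1,-130],"angular":[0,0,0]},{"hand":0.8,"translation":[1.5,1,-143],"angular":[0,0,0]},{"hand":0.8,"translation":[1.5,1,-143],"angular":[0,0,0]},{"hand":0.8,"translation":[1.5,1,-143],"angular":[0,0,0]}]}}

```text
t: 11.5
eef_pos: [0.5634, 0.0126, 0.0962]
tool_rot: [0.001, 0.69, 0.724, 0.001]
contact_force: [-0.1, 0.7, -0.0]
gripper_width: 0.802
grasp_force: 0.0
```

```bash
python3 - <<'E'
from fit import *
o=bot.get_obs(); e=o['eef_pos'];print(o['t'],e,o['contact_force'])
s=bot.read_camera('side'); w=bot.read_camera('wrist')
for z in(.08,.094,.108,.115,.125,.136): print(z,proj('side',[e[0],e[1],z]),proj('side',[e[0]-.034,e[1],z]))
b=cv2.resize(s[130:230,240:340,::-1],(500,500),interpolation=cv2.INTER_CUBIC)
a=cv2.resize(w[120:384,140:380,::-1],(300,330)); a=cv2.copyMakeBorder(a,0,170,0,0,cv2.BORDER_CONSTANT)
cv2.imwrite('pics/g2.png',np.hstack([a,b]))
E
```

```text
11.5 [0.5634 0.0126 0.0962] [-0.118   0.6979 -0.0142]
0.08 [280.8534 201.3882] [297.95   202.4437]
0.094 [281.0977 195.2485] [298.322  196.2969]
0.108 [281.3439 189.0174] [298.6967 190.0584]
0.115 [281.4677 185.8673] [298.885  186.9044]
0.125 [281.6454 181.3271] [299.1552 182.3584]
0.136 [281.8418 176.278 ] [299.4538 177.3028]
```

View pics/g2.png

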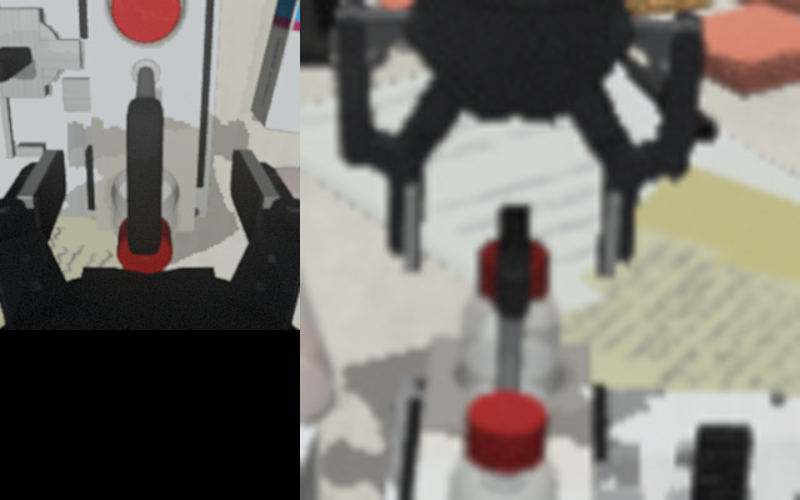

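The pads straddle the bar centred (side-crop x 410 and 608 around the bar at 513), with tips at about z 0.118 that will swing down about 10 mm on closing. I'll go 4 mm lower and close with 60 N.

Request:
{"method": "drive_tool", "body": {"commands": [{"hand":0.8,"translation":[0,0,-4],"angular":[0,0,0]},{"hand":0.5,"translation":[0,0,-4],"angular":[0,0,0]},{"hand":0.3,"translation":[0,0,-4],"angular":[0,0,0]},{"hand":0.2,"translation":[0,0,-4],"angular":[0,0,0]},{"hand":0,"translation":[0,0,-4],"angular":[0,0,0]},{"hand":0,"translation":[0,0,-4],"angular":[0,0,0]},{"hand":0,"translation":[0,0,-4],"angular":[0,0,0]},{"hand":0,"translation":[0,0,-4],"angular":[0,0,0]},{"hand":0,"translation":[0,0,-4],"angular":[0,0,0]}], "force": 60}}

```text
t: 12.72
eef_pos: [0.5625, 0.0124, 0.0913]
tool_rot: [-0.0, 0.69, 0.724, -0.0]
contact_force: [-3.4, 0.4, 5.3]
gripper_width: 0.152
grasp_force: 60.2
```

```bash
python3 - <<'E'
from fit import *
o=bot.get_obs(); print(o)
w=bot.read_camera('wrist'); m=bot.camera_model('wrist')
for x in caps('wrist',w,m,.096): print(*x)
s=bot.read_camera('side')
for x in caps('side',s,bot.camera_model('side'),.096): print('side',*x)
E
```

```text
{'t': 12.725, 'q': array([ 0.2761,  0.4934, -0.5237,  1.9044,  0.3272,  0.829 , -0.373 ]), 'joint_vel': array([ 0.0019, -0.0012,  0.001 , -0.    , -0.0001, -0.0008, -0.0002]), 'joint_torque': array([ -0.0447, -49.2752,  -5.4444, -22.3855,   0.2767,  -1.0118,
        -0.035 ]), 'eef_pos': array([0.5625, 0.0124, 0.0913]), 'tool_rot': array([-0.0001,  0.6903,  0.7235, -0.0002]), 'contact_force': array([-3.3806,  0.3667,  5.3359]), 'torque': array([-0.0436,  0.7411,  0.0391]), 'grasp_force': 60.17708122730255, 'gripper_width': 0.1517796484675595}
101 [448.7426  45.1386] [0.6538 0.1226 0.096 ]
2419 [258.2021 126.21  ] [0.5595 0.0764 0.096 ]
474 [258.4198 328.8376] [ 0.5659 -0.0538  0.096 ]
side 70 [410.8    171.9571] [ 0.2828 -0.1252  0.096 ]
side 169 [281.0473 215.3018] [0.5586 0.091  0.096 ]
side 401 [ 24.5711 366.2569] [0.8507 0.4911 0.096 ]
```

The grip is firm: 0.152 opening, about 13 mm, 60 N. I'll lift slowly at first.

Request:
{"method": "drive_tool", "body": {"commands": [{"hand":0,"translation":[0,0,1],"angular":[0,0,0]},{"hand":0,"translation":[0,0,3],"angular":[0,0,0]},{"hand":0,"translation":[0,0,6],"angular":[0,0,0]},{"hand":0,"translation":[0,0,10],"angular":[0,0,0]},{"hand":0,"translation":[0,0,14],"angular":[0,0,0]},{"hand":0,"translation":[0,0,18],"angular":[0,0,0]},{"hand":0,"translation":[0,0,18],"angular":[0,0,0]}]}}

```text
t: 13.7
eef_pos: [0.563, 0.0125, 0.1097]
tool_rot: [0.0, 0.69, 0.724, 0.0]
contact_force: [0.2, -0.3, -5.1]
gripper_width: 0.151
grasp_force: 58.6
```

```bash
python3 - <<'E'
from fit import *
o=bot.get_obs(); print(o['t'],o['eef_pos'],o['contact_force'],o['torque'],o['gripper_width'])
w=bot.read_camera('wrist'); m=bot.camera_model('wrist')
for x in caps('wrist',w,m,.113): print(*x)
s=bot.read_camera('side')
for x in caps('side',s,bot.camera_model('side'),.113): print('side',*x)
E
```

```text
13.7 [0.563  0.0125 0.1097] [ 0.2478 -0.3099 -5.1439] [ 0.0525 -0.053  -0.0323] 0.15134582463054866
88 [433.1818  49.5682] [0.6469 0.12   0.113 ]
2414 [258.2883 126.2034] [0.5599 0.0763 0.113 ]
463 [258.3823 328.8553] [ 0.5662 -0.0548  0.113 ]
side 69 [410.6812 171.942 ] [ 0.2923 -0.0895  0.113 ]
side 165 [281.103  206.5697] [0.5593 0.0885 0.113 ]
side 401 [ 24.6484 366.2519] [0.8384 0.5035 0.113 ]
```

It is free: 5.1 N of load matches the carrier's weight, and the caps haven't moved in the wrist view. I'll lift the rest of the way.

Request:
{"method": "drive_tool", "body": {"commands": [{"hand":0,"translation":[0,0,5],"angular":[0,0,0]},{"hand":0,"translation":[0,0,15],"angular":[0,0,0]},{"hand":0,"translation":[0,0,27],"angular":[0,0,0]},{"hand":0,"translation":[0,0,40],"angular":[0,0,0]},{"hand":0,"translation":[0,0,53],"angular":[0,0,0]},{"hand":0,"translation":[0,0,65],"angular":[0,0,0]},{"hand":0,"translation":[0,0,74],"angular":[0,0,0]},{"hand":0,"translation":[0,0,79],"angular":[0,0,0]},{"hand":0,"translation":[0,0,82],"angular":[0,0,0]},{"hand":0,"translation":[0,0,82],"angular":[0,0,0]},{"hand":0,"translation":[0,0,82],"angular":[0,0,0]},{"hand":0,"translation":[0,0,82],"angular":[0,0,0]}]}}

```text
t: 15.3
eef_pos: [0.5625, 0.0124, 0.1909]
tool_rot: [-0.0, 0.69, 0.724, -0.0]
contact_force: [-0.1, -0.7, -6.4]
gripper_width: 0.153
grasp_force: 58.6
```

```bash
python3 - <<'E'
from fit import *
o=bot.get_obs(); print(o['t'],o['eef_pos'],o['tool_rot'],o['contact_force'],o['torque'],o['gripper_width'],abs(o['joint_vel']).max())
w=bot.read_camera('wrist'); m=bot.camera_model('wrist')
for x in caps('wrist',w,m,.195): print(*x)
s=bot.read_camera('side')
for x in caps('side',s,bot.camera_model('side'),.195): print('side',*x)
for c in ('side','wrist','top'):
    if c=='top': bot.read_camera(c)
    r=(bot.outline_of(c,'latch_tab') or [None])[0]
    if r: ys,xs=np.nonzero(r['pixels']); print(c,r['score'],xs.min(),xs.max(),ys.min(),ys.max())
for l in (0,.03): print(proj('side',[.4780-.0445*l,.0081+l,.071]))
E
```

```text
15.3 [0.5625 0.0124 0.1909] [-0.0002  0.6903  0.7235 -0.0002] [-0.0927 -0.7327 -6.411 ] [ 0.0185 -0.051   0.0599] 0.1533563925464255 0.0016288661425049036
2409 [258.3308 126.2063] [0.5596 0.0763 0.195 ]
459 [258.3355 328.8627] [ 0.5659 -0.0544  0.195 ]
side 167 [282.8623 166.497 ] [0.5589 0.0914 0.195 ]
side 66 [410.5758 171.8485] [0.3372 0.0823 0.195 ]
side 402 [ 24.6642 366.2662] [0.7797 0.5634 0.195 ]
side 0.69 303 332 215 248
wrist 0.86 161 211 119 173
top 0.55 212 301 198 234
[323.4881 206.7911]
[324.4109 214.6712]
```

The carrier is about 99.6 mm up, level and still. The caps haven't moved relative to the gripper, and the latch is still released (side outline top at row 215).

```bash
python3 -c "
from station import bot
print(bot.hand_in())"
```

```text
the job is handed in; nothing more can be done
None
```

I pushed the latch to its released position and lifted the carrier straight up about 10 cm; it is held level and still with both bottles in their wells, and the job is handed in (no verdict was returned).

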